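Clamp a lens canister with the sunken knob

ROBOT

A 7-joint arm with a two-finger parallel gripper is mounted at the origin on a cart in front of the work surface, level with it; the furniture and walls round the work are solid. World frame = base frame: x ahead of the robot, y to its left, z up, the work surface at z = 0. Lengths are in m, angles in rad, forces in N, time in s.
With the tool pointing down it reaches from about 0.425 to 0.875 m from the base axis. Payload 8.4 kg.
Tool frame: the origin (TCP) lies on the centre line of the jaws, within the pads' length; the fingertips stand 19 mm ahead of it and the grasp point (between the pads) is the TCP; z points along the fingers, y is the direction in which the jaws open and shut (so a half turn about z gives the same grasp; the last joint's range is limited). The gripper opens to 85 mm and grips with 20 to 120 N. Pads are 22 mm wide; open, the fingers measure 114 mm over their backs; the gripper's body (76 mm by 85 mm) begins 54 mm behind the grasp point. The pads swing forward as they close: fully open they stand 13 mm farther back than shut.
Start: joints at [1.204, 0.333, 0.04, 1.465, -0.013, 1.343, -0.059], TCP at [0.172, -0.627, 0.25] pointing down, gripper open.
Joint ranges: [-2.58, 2.58], [-0.38, 2.09], [-1.3, 1.39], [0.25, 2.4], [-1.5, 4.64], [0.08, 2.09], [-2.65, 2.65]. Speed limits (rad/s): [2.22, 2.22, 2.79, 2.79, 3.14, 3.14, 3.14].

INTERFACE

Orientations are given as a unit quaternion [w, x, y, z].
In Python, from plant import read_state, snapshot, sign_off gives the robot as it stands. The module is installed in compiled form; this text tells all that it offers.
- The arm moves only by the tool send_rows, never from a script. Its argument "increments" is a list of rows, each a list of 7 numbers: the shift along the tool's x, y, z in mm, then the turn, a rotation vector about the tool's x, y, z in rad, then the closure in counts, from 0 (fully open) to 255 (shut). In form: [[x, y, z, ax, ay, az, jaw], ...]. A call has 1 to 12 rows; each row shifts and turns the commanded pose from where the row before left it, along the tool's axes as they then stand; what a row does not reach is not made up. A row lasts 1/12 s, in which the tool goes at most 41.7 mm and 7.16 degrees, less where a joint would pass 70% of its speed; a pose out of reach is approached as far as the arm can. A call with a gripper value outside its range is refused whole. The fingers move at their own pace and stop on an object; the grip force is fixed at half the most. Time passes only in rows, so rows that do not move let the fingers close. It gives the time, the measured TCP pose, the force and the opening at its end, in the units of the state.
- read_state(): the state, without advancing time (a new reading comes with each control period).
- snapshot(name): name is "side" or "top"; returns a dict with "img" (420x560x3 uint8, red, green, blue), "fovy" (degrees; the focal length in pixels is half the picture's height over the tangent of half this angle, whatever the lens; pixels are square), "cx", "cy" (the principal point, pixels), "eye" and "attitude" of the camera in the world. Camera axes: x right, y up, looking along -z (the intrinsics and any distortion apply to the point x, -y, -z); pixel columns grow to the right and rows downward; lengths in m; the calibration is good to about 2 mm. A picture is of the moment at which its call begins. There is no depth.
- sign_off(): hands the job in, once; it reports no verdict.
The state is a dict: "time": time; "joints": joint angles; "joint_vel": joint speeds; "joint_efforts": joint torques, N m; "position": TCP position; "ee_rot": TCP orientation; "wrist_force": force on the tool from outside, world axes, zero at the start; "torque": the same for the moment, N m; "width": opening from 0.0 (shut) to 1.0 (fully open).
Only numpy, scipy, OpenCV 4.12 (cv2) and the standard library are available. Lean on these libraries where they do the work, as an engineer would, in place of code of your own. Each camera call takes 0.05 s, during which the arm holds its last target. There are 200 camera calls.

TASK

Stand the black canister with the pale ribbed lid upright on the bed of the bench clamp, between the V jaw and the sliding jaw, and let go of it. Then turn the small knob sunk in the clamp's round well clockwise until the sliding jaw holds the canister snugly against the V jaw, with about 12 newtons: firm, but not squeezed hard, as the plastic cracks above 25. Move the jaw only by the knob, leave the canister clamped upright, and do not disturb the eyepiece, the bottle or the slide carton.

Things in the scene. Friction and masses are not known exactly. Their poses are not given: they have to be found in the camera images.
- canister_centre (a point): Loose canister, 64 mm tall, 0.09 kg: black body 34 mm in diameter (lower 46 mm), pale ribbed lid 36 mm in diameter (top 18 mm), fixed to the body. This point is on its axis, half-way up (32 mm above its underside); z is up. It starts standing on the bench. Held best by the lid from above.
- clamp: Bench clamp, fixed to the bench, 100 mm (x) by 220 mm (y), turned about z by up to 0.4 rad; origin under its centre. Bed 8 mm high. Along its y: V jaw (screwed down) at the -y end, the canister's seat 60 mm from the origin in -y, the sliding jaw, then at +y the square knob block (100 x 100 mm, 44 mm high), its round well 60 mm from the origin in +y.
- seat (a point): Where the axis of a clamped canister stands, give or take 1.5 mm in y (the V jaw is screwed down a little differently each time), on the bed's top, 8 mm above the bench; axes as the clamp's. V jaw on the -y side, sliding jaw on the +y side, both 20 mm high; the bed is free in +-x. Set down 3 to 4 mm from here towards +y, a canister clears both jaws; the sliding jaw pushes it home into the V.
- jaw_face (a point): Middle of the sliding jaw's face, 10 mm above the bed. At the start it is 23 to 26 mm from 'seat' in the clamp's +y; it touches a canister standing at 'seat' when 17 mm from it. It moves 5 mm towards the V jaw for each radian of clockwise knob turn.
- jaw: The sliding jaw, 44 mm wide in x, 15 mm thick, 20 mm high, with a stiffly sprung front plate (25 N per mm); origin at the foot of its face, axes as the clamp's. Driven by the knob.
- well (a point): Centre of the mouth of the round well in the knob block, 44 mm above the bench. The well is 78 mm in diameter and 30 mm deep; its flat floor is 14 mm above the bench. Fingers that are open wider than 78 mm over their backs do not go in.
- knob_grip (a point): Middle of the knob's upright grip bar, on its vertical axis in the well's centre, 27.5 mm above the bench. The bar is 26 mm long along this frame's x, 10 mm thick along its y (take it across y); it is 21 mm high, its top 6 mm below the well's rim, its foot 3 mm above the well's floor on a 34 mm disc. Clockwise seen from above (yaw falling) tightens.
- knob: The knob as a whole (origin at its foot, axes as its bar). 0.9 to 2.1 rad brings the canister home in the V, mostly in two grasps; then the clamping force climbs about 8 to 10 N per 0.1 rad. While turning it has a steady friction of 0.12 N m, and each newton of clamping adds 0.005 N m. It stays where it is left; with the hand at rest the friction may show with either sign. Range 3.1 rad.
- eyepiece: Bystander: black spare eyepiece standing on the bench, 36 mm in diameter, 43 mm tall; origin at the centre of its underside.
- oil_bottle: Bystander: small amber glass bottle with a pale cap, 28 mm wide, 71 mm tall; origin at the centre of its underside.
- slides: Bystander: small white and blue carton of slides, 32 x 79 x 30 mm; origin at the centre of its underside.
Things that resemble listed ones, but are neither listed nor needed, are in the scene too. Leave any yellow look-alike of the part that bears canister_centre alone.

How it is judged:
On the way, in this order (a step that is already met when the one before it is completed fails the run):
1. the canister stands upright on the clamp's bed between the jaws, let go, not yet clamped (horizontal distance between canister_centre and seat below 0.012 m and z of canister_centre in the frame of seat between 0.029 and 0.035 m and angle between canister_centre's own z axis and vertical below 0.1 rad and contact force between the fingers and canister below 0.1 N and contact force between jaw and canister below 2 N), for 0.2 s.
2. the sliding jaw presses the canister into the V jaw with 6 to 20 N (contact force between jaw and canister between 6 and 20 N and horizontal distance between canister_centre and seat below 0.005 m), for 0.3 s.
At the end, for the whole second after the job is handed in: The canister stands upright (within 0.1 rad) on the clamp's bed, its axis within 5 mm of the seat, and the sliding jaw presses on it with 6 to 20 N after the robot has let go (all of step 2 and z of canister_centre in the frame of seat between 0.029 and 0.035 m and angle between canister_centre's own z axis and vertical below 0.1 rad); the robot touches nothing.
It fails at once if the canister is squeezed by the jaw with more than 25 N (contact force between jaw and canister above 25 N).
It fails at once if the fingers push on the sliding jaw with more than 6 N (contact force between the fingers and jaw above 6 N).
It fails at once if the eyepiece is moved more than 20 mm (distance of eyepiece from where it was at the start of the episode above 0.02 m).
It fails at once if the bottle is moved more than 20 mm (distance of oil_bottle from where it was at the start of the episode above 0.02 m).
It fails at once if the slide carton is moved more than 20 mm (distance of slides from where it was at the start of the episode above 0.02 m).
It also fails if it takes over 72 s, if anything falls off the work surface, if the arm or the gripper's body presses on something with over 40 N, if the wrist force passes 120 N, or if a joint passes its speed limit or range.

## Working session

There is one attempt and no reset: what is moved stays moved. The work goes in short steps, Python scripts to look and compute and a tool call to move; the robot and the scene stay as the last step left them, time stands still between calls to the robot, and variables do not carry over. Pictures are saved under pics/ and viewed, about 8 in all and at most 12, crops included, and the job is handed in when it is done.

Besides the shell and the picture viewer there is one more tool, called as name([rows], argument=value, ...), one row to a line, values as JSON. send_rows: Moves the arm, as the interface text tells. Its arguments: {"type":"object","properties":{"increments":{"type":"array","items":{"type":"array","items":{"type":"number"}}}},"required":["increments"]}

```bash
mkdir -p pics; cat > h.py <<'E'
import numpy as np, cv2
from scipy.spatial.transform import Rotation as R
from plant import read_state, snapshot, sign_off
def rot(q): return R.from_quat([q[1],q[2],q[3],q[0]])
def save(n,s): cv2.imwrite(n,s["img"][:,:,::-1])
def att(s):
    a=np.array(s["attitude"],float)
    return a if a.shape==(3,3) else rot(a).as_matrix()
def f(s): return s["img"].shape[0]/2/np.tan(np.radians(s["fovy"])/2)
def ray(s,u,v):
    d=np.array([(u-s["cx"])/f(s),-(v-s["cy"])/f(s),-1.]); return att(s)@d
def plane(s,u,v,z):
    e=np.array(s["eye"]); d=ray(s,u,v); return e+d*(z-e[2])/d[2]
def proj(s,p):
    c=att(s).T@(np.array(p)-np.array(s["eye"])); return s["cx"]+f(s)*c[0]/-c[2], s["cy"]+f(s)*c[1]/c[2]
E
python3 - <<'E'
from h import *
for n in("top","side"):
    s=snapshot(n); save(f"pics/{n}0.png",s); print(n,{k:v for k,v in s.items() if k!="img"})
st=read_state();print(st)
E
```

```text
top {'fovy': 53.33878228000621, 'cx': 286.5053804293113, 'cy': 210.71562464008954, 'eye': array([ 0.39641253, -0.10618441,  1.02305159]), 'attitude': array([ 0.71068273,  0.06411209, -0.05501312, -0.69842197])}
side {'fovy': 46.98733363290052, 'cx': 274.4058510845314, 'cy': 204.82678765071392, 'eye': array([0.27095949, 0.68122706, 0.43197571]), 'attitude': array([-0.13664253, -0.09685938,  0.52944266,  0.83164749])}
{'time': 0.1, 'joints': array([ 1.20377486,  0.3338035 ,  0.03987796,  1.46613261, -0.01339922,
        1.34326715, -0.05849082]), 'joint_vel': array([ 0.00044549,  0.00016176,  0.00187205, -0.00255901,  0.00020023,
       -0.00112759,  0.00075772]), 'joint_efforts': array([ 4.07553147e-03, -6.60011029e+01,  1.37038138e+00, -4.06470072e+01,
        1.72398321e-02,  9.02269705e-03, -5.20850699e-05]), 'position': array([ 0.17189428, -0.6264953 ,  0.24955857]), 'ee_rot': array([-6.58684526e-04,  9.91047791e-01,  1.33505895e-01, -1.34783506e-04]), 'wrist_force': array([-0.11017881, -0.72727759, -0.38228645]), 'torque': array([ 0.0433187 ,  0.00125826, -0.07051764]), 'width': 0.9997197335769766}
```

View pics/top0.png

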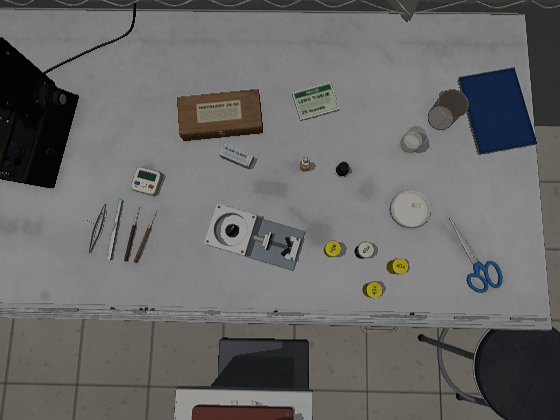

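View pics/side0.png

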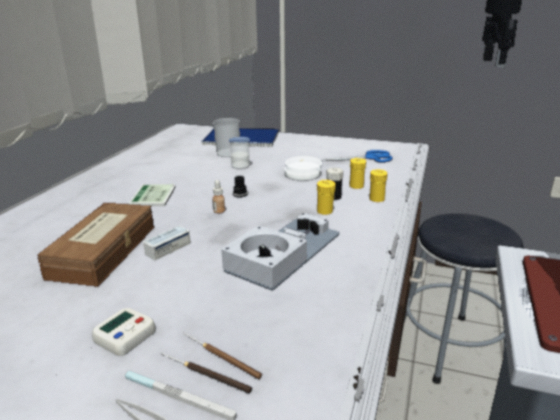

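The top view shows the clamp from (205,205) to (305,270), with its well at about (233,230). The pale-lidded canister is at (366,250), with yellow look-alikes around it. Next I'll zoom in.

```bash
python3 - <<'E'
from h import *
s=snapshot("top");a=s["img"][195:305,195:415]
cv2.imwrite("pics/top1.png",cv2.resize(a[:,:,::-1],None,fx=3.6,fy=3.6,interpolation=cv2.INTER_CUBIC))
print(proj(s,[.172,-.627,.25]))
for u,v,z in[(366,250,.064),(233,230,.044),(333,248,.06),(400,266,.06),(374,289,.06),(0,305,0),(270,316,0),(545,328,0)]: print(u,v,plane(s,u,v,z).round(4))
E
```

```text
(np.float64(592.8776237728064), np.float64(420.35268336529845))
366 250 [ 0.4715 -0.2756  0.064 ]
233 230 [0.5148 0.0334 0.044 ]
333 248 [ 0.4751 -0.2007  0.06  ]
400 266 [ 0.4368 -0.3531  0.06  ]
374 289 [ 0.3842 -0.2932  0.06  ]
0 305 [0.3288 0.5945 0.    ]
270 316 [ 0.3156 -0.0567  0.    ]
545 328 [ 0.3006 -0.7047  0.    ]
```

View pics/top1.png

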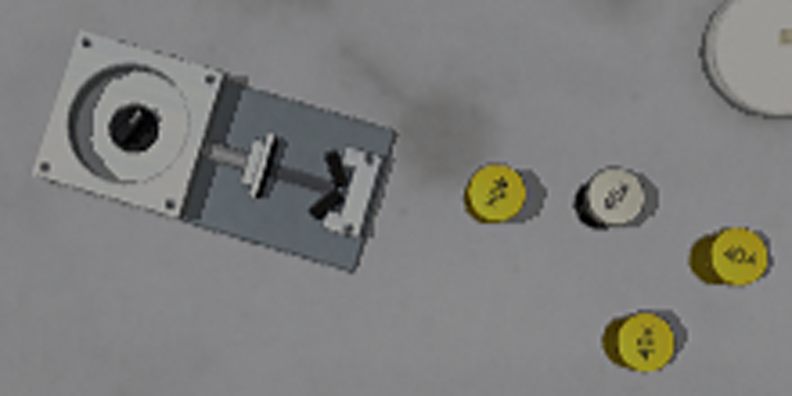

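The crop shows the block corners at (82,32), (222,72), (183,218) and (36,178). The bed corners are at (397,130) and (354,271), the V jaw is near (345,190), the sliding jaw face is at x≈268 and the lid centre is at (617,196). I'll refine these and check them against the given sizes.

```bash
cat >> h.py <<'E'
def cr(s,c,r,z): return plane(s,195+(c+.5)/3.6-.5,195+(r+.5)/3.6-.5,z)
def clampfit(s):
    P=[(82,32,.044),(222,72,.044),(183,218,.044),(36,178,.044),(397,130,.008),(354,271,.008)]
    return np.array([cr(s,*p)[:2] for p in P])
E
python3 - <<'E'
from h import *
s=snapshot("top"); W=clampfit(s)
print(W.round(4)); d=lambda i,j:np.linalg.norm(W[i]-W[j]); print(d(0,1),d(1,2),d(2,3),d(3,0),"bed",d(4,5),"len",np.linalg.norm((W[0]+W[3])/2-(W[4]+W[5])/2))
# model fit: clamp y axis toward knob. image left=+y world. corners local
L=np.array([(50,110),(50,10),(-50,10),(-50,110),(50,-110),(-50,-110)])/1e3
lc,wc=L.mean(0),W.mean(0);H=(L-lc).T@(W-wc);U,_,V=np.linalg.svd(H);Rm=(V.T@np.diag([1,np.linalg.det(V.T@U.T)])@U.T)
t=wc-Rm@lc; print("yaw",np.arctan2(Rm[1,0],Rm[0,0]),"org",t,"res mm",((L@Rm.T+t-W)*1e3).round(1).tolist())
print("seat",t+Rm@[0,-.06],"well",t+Rm@[0,.06])
print("well circ px",cr(s,129,122,.044))
# lid by mask
for n in("top","side"):
    s=snapshot(n);im=s["img"].astype(int);hsv=cv2.cvtColor(s["img"],cv2.COLOR_RGB2HSV)
    if n=="top":
        sub=s["img"][235:265,352:382]; h2=cv2.cvtColor(sub,cv2.COLOR_RGB2HSV)
        print("lid patch gray"); print(cv2.cvtColor(sub,cv2.COLOR_RGB2GRAY)[4:28,4:28])
    # side predicted positions
    print(n,"lid top proj",proj(s,[.4715,-.2756,.064]),"well",proj(s,[*(t+Rm@[0,.06]),.044]), "yellow",proj(s,[.475,-.2,.064]))
a=snapshot("side")["img"][150:290,210:400]
cv2.imwrite("pics/side1.png",cv2.resize(a[:,:,::-1],None,fx=4,fy=4,interpolation=cv2.INTER_CUBIC))
E
```

```text
[[ 0.5777  0.0732]
 [ 0.5524 -0.0205]
 [ 0.4561  0.0019]
 [ 0.4804  0.0988]
 [ 0.5203 -0.1373]
 [ 0.425  -0.1097]]
0.09708270200101855 0.09889901817736628 0.09991981516201971 0.10065697453609905 bed 0.09918025422896005 len 0.216996963609563
yaw -0.26145619386301744 org [ 0.501116   -0.01880967] res mm [[0.1, 1.3], [-0.4, -1.6], [-0.7, 1.9], [0.9, 1.5], [0.7, -0.7], [-0.6, -2.5]]
seat [ 0.48560675 -0.07677054] well [0.51662525 0.03915121]
well circ px [0.51817721 0.03956436 0.044     ]
lid patch gray
[[131 132 132 131 132 132 132 133 133 132 132 132 132 133 131 131 132 131
  131 131 131 131 132 131]
 [132 132 132 132 133 133 132 134 134 133 134 132 132 132 132 132 131 131
  130 130 131 131 131 131]
 [131 131 132 132 133 134 134 108  85  86  89 109 132 132 133 133 131 130
  130 129 131 132 131 131]
 [131 132 131 132 132  92  93 130 137 135 133 140 124  92  91 135 133 132
  130 129 130 130 130 130]
 [130 133 131 133  94 126 139 148 147 145 144 146 140 134 118  82  93  93
  132 129 129 131 131 130]
 [131 133 135  81 136 149 150 147 145 144 145 144 145 146 142 141  80  80
   93 131 131 13
[... 1574 characters left out ...]
3 133 133 132 132 133 132
  132 132 131 132 132 133]
 [132 133 133 134 133 133 133 133 132 132 131 132 132 133 132 132 132 132
  132 132 131 133 132 134]
 [132 133 134 132 132 133 132 132 133 132 132 132 133 132 132 132 132 132
  132 131 132 132 132 133]]
top lid top proj (np.float64(365.9862847835131), np.float64(250.01886883144067)) well (np.float64(230.61996069621947), np.float64(229.18319028392867)) yellow (np.float64(332.862558759952), np.float64(247.90889466666874))
side lid top proj (np.float64(336.2816102512801), np.float64(169.34059113941143)) well (np.float64(265.97412331492205), np.float64(243.60615332314626)) yellow (np.float64(326.26629952260964), np.float64(181.93960935552465))
```

View pics/side1.png

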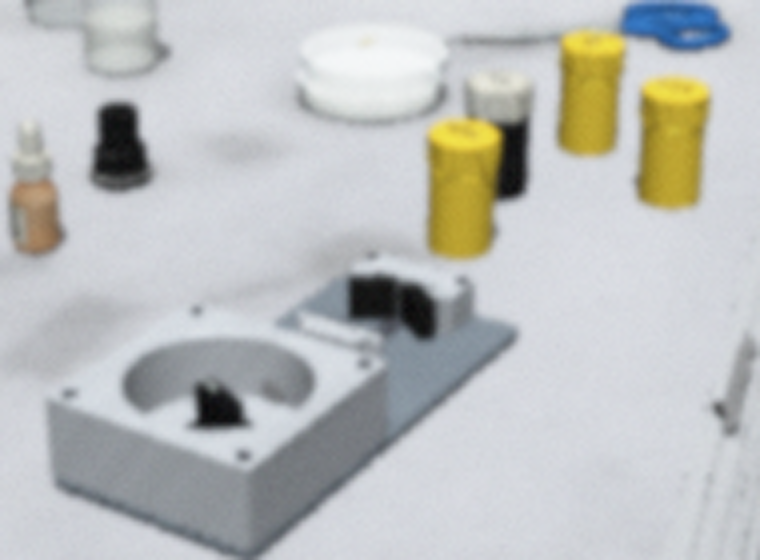

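The side crop shows the rim centre at (218,378) and the lid top at (499,80). Both are within about 1.5 px of where the top-view estimates predict. I still need the knob bar's heading, and I'll plan the first move in the same step.

```bash
cat >> h.py <<'E'
def psi(st): x=rot(st["ee_rot"]).as_matrix()[:,0]; return np.arctan2(x[1],x[0])   # tool x heading; tool y heading = psi-90deg
def go(p,ypsi=None):
    st=read_state(); M=rot(st["ee_rot"]).as_matrix(); d=np.array(p)-st["position"]
    print("t %.2f"%st["time"],"pos",st["position"].round(4),"ydeg %.1f"%np.degrees(psi(st)-np.pi/2),"w %.3f"%st["width"],"shift mm",(M.T@d*1e3).round(1))
    if ypsi is not None:
        a=(ypsi-(psi(st)-np.pi/2)+np.pi/2)%np.pi-np.pi/2; print("az turn",-a)
    print("j7",st["joints"][6].round(3),"tilt",M[:,2].round(4),"F",st["wrist_force"].round(2),"T",st["torque"].round(3))
E
python3 - <<'E'
from h import *
s=snapshot("top");g=s["img"][214:246,216:248,::-1]
s2=snapshot("side");g2=s2["img"][225:265,240:290,::-1]
A=cv2.resize(g,(400,400),interpolation=cv2.INTER_CUBIC);B=cv2.resize(g2,(500-100,320),interpolation=cv2.INTER_CUBIC)
A=cv2.convertScaleAbs(A,alpha=1.6,beta=20);B=cv2.copyMakeBorder(B,0,80,0,0,cv2.BORDER_CONSTANT)
cv2.imwrite("pics/knob.png",np.hstack([A,B]))
print(plane(s,365.7,249.2,.064))
go([.4733,-.275,.25],-.2615)
E
```

```text
[ 0.47335846 -0.27497219  0.064     ]
t 0.45 pos [ 0.172  -0.6268  0.2502] ydeg -74.7 w 0.999 shift mm [ 3.836e+02 -2.595e+02  3.000e-01]
az turn -1.0414801177991206
j7 -0.059 tilt [-0.e+00  2.e-04 -1.e+00] F [-0.15  0.09  0.5 ] T [-0.035 -0.01  -0.009]
```

View pics/knob.png

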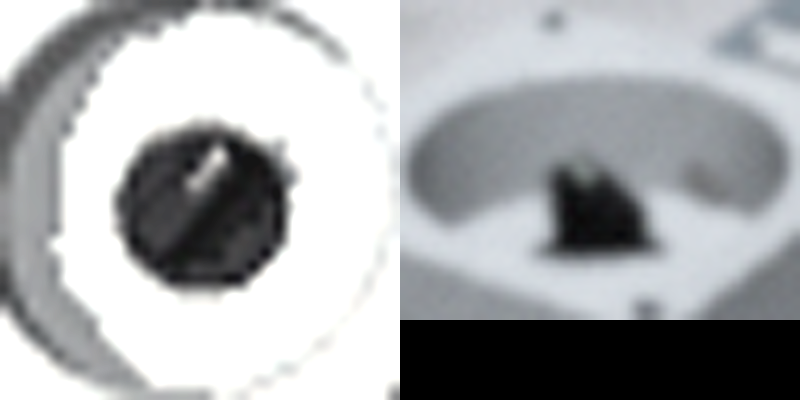

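The knob bar runs from the lower left (165,250) to the upper right (225,140), with a white tick near its upper-right end. I'll move above the canister now.

send_rows([
  [32, -21.6, 0, 0, 0, 0, 90],
  [32, -21.6, 0, 0, 0, 0, 90],
  [32, -21.6, 0, 0, 0, 0, 90],
  [32, -21.6, 0, 0, 0, 0, 90],
  [32, -21.6, 0, 0, 0, 0, 90],
  [32, -21.6, 0, 0, 0, 0, 90],
  [32, -21.6, 0, 0, 0, 0, 90],
  [32, -21.6, 0, 0, 0, 0, 90],
  [32, -21.6, 0, 0, 0, 0, 90],
  [32, -21.6, 0, 0, 0, 0, 90],
  [32, -21.6, 0, 0, 0, 0, 90],
  [31.6, -21.9, 0, 0, 0, 0, 90],
])

```text
time: 1.45
position: [0.4742, -0.2735, 0.2507]
ee_rot: [0.0, 0.991, 0.133, 0.0]
wrist_force: [0.2, -0.6, 0.1]
width: 0.65
```

send_rows([
  [0, 0, 5, 0, 0, -0.104, 90],
  [0, 0, 5, 0, 0, -0.104, 90],
  [0, 0, 10, 0, 0, -0.104, 90],
  [0, 0, 10, 0, 0, -0.104, 90],
  [0, 0, 10, 0, 0, -0.104, 90],
  [0, 0, 10, 0, 0, -0.104, 90],
  [0, 0, 10, 0, 0, -0.104, 90],
  [0, 0, 10, 0, 0, -0.104, 90],
  [0, 0, 10, 0, 0, -0.104, 90],
  [0, 0, 10, 0, 0, -0.105, 90],
  [0, 0, 0, 0, 0, 0, 90],
])

```text
time: 2.37
position: [0.4722, -0.2746, 0.1585]
ee_rot: [-0.001, 0.792, 0.611, -0.001]
wrist_force: [-0.2, 1.0, 0.3]
width: 0.647
```

```bash
python3 - <<'E'
from h import *
go([.4733,-.275,.15],-.2615)
s=snapshot("top");a=s["img"][195:305,300:440,::-1];s2=snapshot("side");b=s2["img"][110:220,280:420,::-1]
cv2.imwrite("pics/hov.png",np.hstack([cv2.resize(x,None,fx=2.8,fy=2.8,interpolation=cv2.INTER_CUBIC) for x in(a,b)]))
p=read_state()["position"]
print("TCP proj",proj(s,p),proj(s2,p),"tip",proj(s2,p-[0,0,.019]))
E
```

```text
t 2.37 pos [ 0.4722 -0.2746  0.1585] ydeg -14.7 w 0.647 shift mm [-0.1  1.1  8.5]
az turn 0.004361398491736779
j7 0.117 tilt [-0.0024  0.0015 -1.    ] F [-0.18  1.02  0.29] T [ 0.006 -0.054  0.001]
TCP proj (np.float64(373.97666598044117), np.float64(245.71107777405558)) (np.float64(337.22033629878064), np.float64(125.35057245603443)) tip (np.float64(336.86934580586137), np.float64(134.30406346054917))
```

View pics/hov.png

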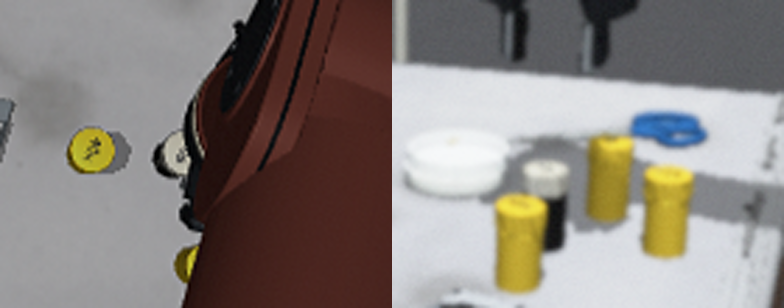

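The fingertips straddle the canister, at about u=324 and 352 in the side view with the lid at 335. I'll descend and grip the lid.

send_rows([
  [0, 2, 17, 0, 0, 0, 90],
  [0, 0, 17, 0, 0, 0, 90],
  [0, 0, 17, 0, 0, 0, 90],
  [0, 0, 17, 0, 0, 0, 90],
  [0, 0, 17, 0, 0, 0, 90],
  [0, 0, 17, 0, 0, 0, 90],
  [0, 0, 0, 0, 0, 0, 90],
])

```text
time: 3.05
position: [0.4739, -0.275, 0.0562]
ee_rot: [-0.002, 0.794, 0.607, -0.001]
wrist_force: [-0.3, 0.9, 0.7]
width: 0.646
```

send_rows([
  [0, 0, 0, 0, 0, 0, 160],
  [0, 0, 0, 0, 0, 0, 200],
  [0, 0, 0, 0, 0, 0, 255],
  [0, 0, 0, 0, 0, 0, 255],
  [0, 0, 0, 0, 0, 0, 255],
  [0, 0, 0, 0, 0, 0, 255],
])

```text
time: 3.55
position: [0.476, -0.2761, 0.0598]
ee_rot: [0.001, 0.794, 0.609, 0.0]
wrist_force: [-2.3, 0.5, 6.7]
width: 0.4
```

```bash
python3 - <<'E'
from h import *
go([.4733,-.275,.2],-.2615)
E
```

```text
t 3.55 pos [ 0.476  -0.2761  0.0598] ydeg -15.0 w 0.400 shift mm [   0.2   -2.6 -140.2]
az turn -0.0009329434996074859
j7 0.065 tilt [ 0.002  -0.0013 -1.    ] F [-2.27  0.48  6.69] T [ 0.129  0.167 -0.021]
```

send_rows([
  [0, 0, -5, 0, 0, 0, 255],
  [0, 0, -10, 0, 0, 0, 255],
  [0, 0, -15, 0, 0, 0, 255],
  [0, 0, -15, 0, 0, 0, 255],
  [0, 0, -15, 0, 0, 0, 255],
  [0, 0, -15, 0, 0, 0, 255],
  [0, 0, -15, 0, 0, 0, 255],
  [0, 0, -5, 0, 0, 0, 255],
  [0, 0, 0, 0, 0, 0, 255],
])

```text
time: 4.3
position: [0.476, -0.276, 0.1552]
ee_rot: [0.001, 0.793, 0.609, 0.001]
wrist_force: [-0.7, 0.4, -0.8]
width: 0.397
```

```bash
python3 - <<'E'
from h import *
s=snapshot("top");W=clampfit(s)
seat=np.array([.48561,-.07677]);y=np.array([np.sin(.2615),np.cos(.2615)])
go([*(seat+y*.0035),.15],-.2615)
# jaw face / V in crop coords: 
for c in [(252,163),(268,165),(279,168),(345,190),(325,187)]: 
    p=cr(s,*c,.028)[:2]-seat; print(c,"clamp y mm",p@y*1e3,"x",p@[y[1],-y[0]]*1e3)
s2=snapshot("side");b=s2["img"][90:240,230:380,::-1]
cv2.imwrite("pics/held.png",cv2.resize(b,None,fx=3.5,fy=3.5,interpolation=cv2.INTER_CUBIC))
E
```

```text
t 4.35 pos [ 0.4754 -0.2757  0.1539] ydeg -15.0 w 0.398 shift mm [198.3 -41.7   3.8]
az turn -0.0006733239016316617
j7 0.108 tilt [ 1.e-03 -7.e-04 -1.e+00] F [-0.06 -0.32 -0.99] T [ 0.033 -0.002 -0.011]
(252, 163) clamp y mm 36.90095329081778 x -1.0030504275631915
(268, 165) clamp y mm 26.31796445970039 x 0.6430725589630145
(279, 168) clamp y mm 18.74232543947557 x 0.7387086905439652
(345, 190) clamp y mm -27.304495933803388 x -1.2301365135349929
(325, 187) clamp y mm -14.050787056505154 x -2.964315774272301
```

View pics/held.png

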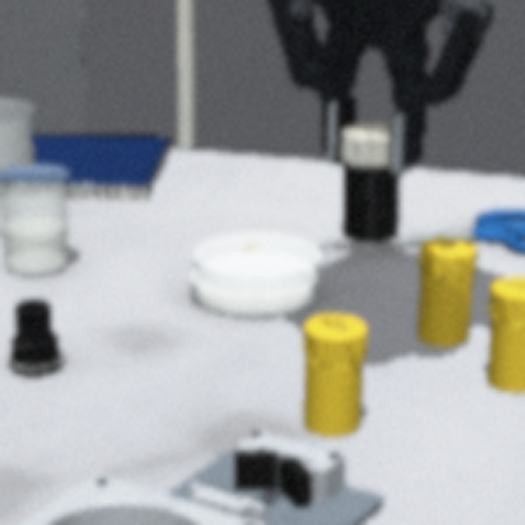

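The canister is held upright by the lid, with the lid at (367,145) in the crop. Next I'll look at the jaws close up with the predicted points overlaid.

```bash
python3 - <<'E'
from h import *
s=snapshot("top");u0,v0,k=240,215,11
a=cv2.resize(s["img"][v0:v0+52,u0:u0+72,::-1],None,fx=k,fy=k,interpolation=cv2.INTER_CUBIC);a=cv2.convertScaleAbs(a,alpha=1.4)
seat=np.array([.48561,-.07677]);y=np.array([np.sin(.2615),np.cos(.2615)]);x=np.array([y[1],-y[0]])
def m(X,Y,z,c):
    u,v=proj(s,[*(seat+x*X/1e3+y*Y/1e3),z]);cv2.circle(a,(int((u-u0+.5)*k),int((v-v0+.5)*k)),3,c,-1)
for X in(-22,0,22):
    m(X,23,.028,(0,0,255));m(X,26,.028,(0,255,255)); m(X,41,.028,(0,255,0))
m(0,0,.008,(255,0,255));m(0,-24,.028,(255,0,0));
for X in(-50,50): m(X,-50,.008,(0,255,0))
cv2.imwrite("pics/jaw.png",a)
E
```

```text
(no output)
```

View pics/jaw.png

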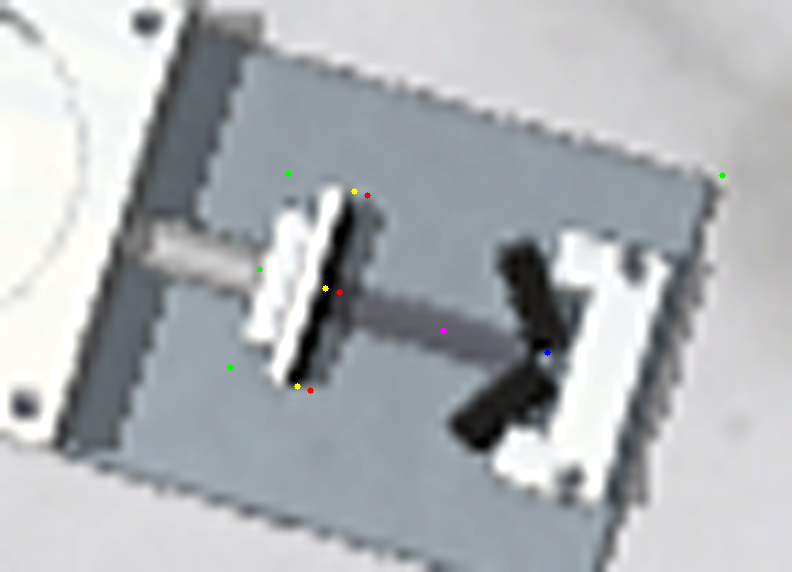

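The overlay agrees with the scene to about 1.5 mm: jaw face near +25 mm and V vertex near -22 mm. I'll move over the bed, aiming about +5 mm in clamp y.

```bash
python3 - <<'E'
from h import *
go([.4885,-.0724,.154],-.2615)
E
```

```text
t 4.45 pos [ 0.4747 -0.2754  0.1525] ydeg -15.0 w 0.396 shift mm [199.6 -39.3  -1.3]
az turn -0.000583529127776039
j7 0.108 tilt [-1.e-03  6.e-04 -1.e+00] F [-0.16  0.35 -1.74] T [0.012 0.002 0.024]
```

send_rows([
  [10, -2, 0, 0, 0, 0, 255],
  [20, -4, 0, 0, 0, 0, 255],
  [22, -4, 0, 0, 0, 0, 255],
  [24, -5, 0, 0, 0, 0, 255],
  [24, -5, 0, 0, 0, 0, 255],
  [24, -5, 0, 0, 0, 0, 255],
  [24, -5, 0, 0, 0, 0, 255],
  [22, -4, 0, 0, 0, 0, 255],
  [16, -3, 0, 0, 0, 0, 255],
  [10, -2, 0, 0, 0, 0, 255],
  [3.6, -0.3, 0, 0, 0, 0, 255],
  [0, 0, 0, 0, 0, 0, 255],
])

```text
time: 5.45
position: [0.4888, -0.0719, 0.153]
ee_rot: [-0.0, 0.793, 0.609, -0.0]
wrist_force: [0.2, -0.8, -1.1]
width: 0.396
```

send_rows([
  [0, 0, 10, 0, 0, 0, 255],
  [0, 0, 15, 0, 0, 0, 255],
  [0, 0, 10, 0, 0, 0, 255],
  [0, 0, 5, 0, 0, 0, 255],
  [0, 0, 0, 0, 0, 0, 255],
  [0, 0, 0, 0, 0, 0, 255],
  [0, 0, 0, 0, 0, 0, 255],
])

```text
time: 6.03
position: [0.4893, -0.0729, 0.1137]
ee_rot: [0.0, 0.794, 0.609, 0.0]
wrist_force: [-0.3, 0.5, -1.5]
width: 0.396
```

```bash
python3 - <<'E'
from h import *
go([.4885,-.0724,.085],-.2615)
s2=snapshot("side");b=s2["img"][150:270,240:360,::-1];s=snapshot("top");a=s["img"][190:310,220:340,::-1]
cv2.imwrite("pics/pl.png",np.hstack([cv2.resize(x,None,fx=3.3,fy=3.3,interpolation=cv2.INTER_CUBIC) for x in(a,b)]))
p=read_state()["position"]; print(proj(s2,p),proj(s2,p-[0,0,.06]))
E
```

```text
t 6.03 pos [ 0.4893 -0.0729  0.1137] ydeg -15.0 w 0.396 shift mm [ 0.2 -0.9 28.7]
az turn -0.0009569248408771713
j7 -0.293 tilt [ 6.e-04  0.e+00 -1.e+00] F [-0.27  0.51 -1.46] T [ 0.073 -0.011 -0.005]
(np.float64(301.7362544263946), np.float64(180.88380405522045)) (np.float64(301.4903780501263), np.float64(211.80786378305487))
```

View pics/pl.png

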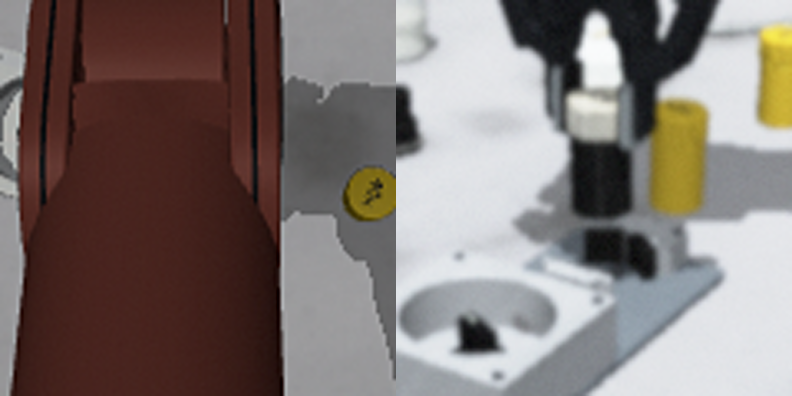

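The side view shows the canister at u≈302, bottom at v≈212, exactly where the TCP pose predicts, with the V jaw just beyond and below it. I'll lower it in stages while watching the force.

send_rows([
  [0, 0, 10, 0, 0, 0, 255],
  [0, 0, 10, 0, 0, 0, 255],
  [0, 0, 6, 0, 0, 0, 255],
  [0, 0, 4, 0, 0, 0, 255],
  [0, 0, 3, 0, 0, 0, 255],
  [0, 0, 0, 0, 0, 0, 255],
  [0, 0, 0, 0, 0, 0, 255],
])

```text
time: 6.72
position: [0.4889, -0.0725, 0.0802]
ee_rot: [-0.0, 0.793, 0.609, -0.0]
wrist_force: [0.8, 0.4, -1.4]
width: 0.397
```

send_rows([
  [0, 0, 2, 0, 0, 0, 255],
  [0, 0, 2, 0, 0, 0, 255],
  [0, 0, 2, 0, 0, 0, 255],
  [0, 0, 0, 0, 0, 0, 255],
  [0, 0, 0, 0, 0, 0, 255],
  [0, 0, 0, 0, 0, 0, 255],
])

```text
time: 7.22
position: [0.489, -0.0726, 0.0744]
ee_rot: [0.0, 0.793, 0.609, 0.0]
wrist_force: [0.1, 0.3, -2.4]
width: 0.4
```

```bash
python3 - <<'E'
from h import *
go([.4885,-.0724,.074],-.2615)
s2=snapshot("side");save("pics/low.png",s2); t=s2["img"][150:270,240:360,::-1]
s=s2;print(proj(s,[.48561,-.07677,.072]))
E
```

```text
t 7.22 pos [ 0.489  -0.0726  0.0744] ydeg -15.0 w 0.400 shift mm [ 0.1 -0.5  0.4]
az turn -0.0005206870747966885
j7 -0.324 tilt [ 1.e-04  0.e+00 -1.e+00] F [ 0.15  0.31 -2.41] T [ 0.051 -0.025  0.033]
(np.float64(304.2031330080393), np.float64(202.04167439808643))
```

The canister went in freely between the jaws. Now I'll feel for the V jaw by moving in tool -x.

send_rows([
  [-1, 0, 0, 0, 0, 0, 255],
  [-1, 0, 0, 0, 0, 0, 255],
  [-1, 0, 0, 0, 0, 0, 255],
  [0, 0, 0, 0, 0, 0, 255],
  [0, 0, 0, 0, 0, 0, 255],
])

```text
time: 7.68
position: [0.4881, -0.0756, 0.0744]
ee_rot: [0.0, 0.793, 0.609, 0.0]
wrist_force: [-0.4, 0.1, -0.5]
width: 0.394
```

send_rows([
  [-1, 0, 0, 0, 0, 0, 255],
  [-1, 0, 0, 0, 0, 0, 255],
  [0, 0, 0, 0, 0, 0, 255],
  [0, 0, 0, 0, 0, 0, 255],
])

```text
time: 8.02
position: [0.4876, -0.0775, 0.0743]
ee_rot: [-0.0, 0.793, 0.609, -0.0]
wrist_force: [0.1, -0.2, -0.8]
width: 0.403
```

send_rows([
  [-1, 0, 0, 0, 0, 0, 255],
  [-0.5, 0, 0, 0, 0, 0, 255],
  [0, 0, 0, 0, 0, 0, 255],
  [0, 0, 0, 0, 0, 0, 255],
])

```text
time: 8.35
position: [0.4873, -0.0785, 0.0744]
ee_rot: [-0.0, 0.793, 0.609, 0.0]
wrist_force: [-0.1, 3.0, -0.2]
width: 0.399
```

send_rows([
  [-1, 0, 0, 0, 0, 0, 255],
  [-0.5, 0, 0, 0, 0, 0, 255],
  [0, 0, 0, 0, 0, 0, 255],
  [0, 0, 0, 0, 0, 0, 255],
])

```text
time: 8.68
position: [0.4871, -0.0794, 0.0745]
ee_rot: [-0.0, 0.793, 0.609, 0.0]
wrist_force: [0.3, 5.6, 1.8]
width: 0.397
```

The V jaw made contact at TCP ≈ (0.4874, -0.078). I'll back off to about 3.5 mm from it and lower onto the bed.

send_rows([
  [3, 0, 0, 0, 0, 0, 255],
  [3, 0, 0, 0, 0, 0, 255],
  [0, 0, 2, 0, 0, 0, 255],
  [0, 0, 2, 0, 0, 0, 255],
  [0, 0, 1, 0, 0, 0, 255],
  [0, 0, 0, 0, 0, 0, 255],
  [0, 0, 0, 0, 0, 0, 255],
])

```text
time: 9.27
position: [0.4883, -0.0747, 0.0692]
ee_rot: [-0.0, 0.794, 0.609, -0.0]
wrist_force: [-0.3, -0.4, -2.0]
width: 0.399
```

send_rows([
  [0, 0, 1, 0, 0, 0, 255],
  [0, 0, 0, 0, 0, 0, 255],
  [0, 0, 0, 0, 0, 0, 255],
])

```text
time: 9.52
position: [0.4884, -0.0746, 0.0683]
ee_rot: [-0.0, 0.793, 0.609, -0.0]
wrist_force: [-0.2, -0.5, -1.9]
width: 0.396
```

send_rows([
  [0, 0, 1, 0, 0, 0, 255],
  [0, 0, 0, 0, 0, 0, 255],
  [0, 0, 0, 0, 0, 0, 255],
])

```text
time: 9.77
position: [0.4886, -0.0745, 0.0678]
ee_rot: [0.0, 0.793, 0.609, 0.0]
wrist_force: [-1.7, 0.7, 5.7]
width: 0.398
```

It is on the bed. I'll release it and rise.

send_rows([
  [0, 0, -0.5, 0, 0, 0, 180],
  [0, 0, 0, 0, 0, 0, 140],
  [0, 0, 0, 0, 0, 0, 90],
  [0, 0, 0, 0, 0, 0, 90],
  [0, 0, 0, 0, 0, 0, 90],
  [0, 0, -2, 0, 0, 0, 90],
  [0, 0, -5, 0, 0, 0, 90],
  [0, 0, -15, 0, 0, 0, 90],
  [0, 0, -15, 0, 0, 0, 90],
  [0, 0, -15, 0, 0, 0, 90],
  [0, 0, -15, 0, 0, 0, 90],
  [0, 0, -15, 0, 0, 0, 90],
])

```text
time: 10.77
position: [0.4884, -0.0745, 0.151]
ee_rot: [0.0, 0.793, 0.609, 0.0]
wrist_force: [-0.4, -0.5, -0.1]
width: 0.644
```

```bash
python3 - <<'E'
from h import *
# well guess: fit well + offset between felt seat (.4874,-.0780) and fit
s=snapshot("top")
k=lambda c,r:plane(s,216+(c+.5)/12.5-.5,214+(r+.5)/12.5-.5,.038)[:2]
for p,q in[((165,250),(225,140)),((190,190),(220,150))]:
    d=k(*q)-k(*p);print("bar heading deg",np.degrees(np.arctan2(d[1],d[0])))
y=np.array([np.sin(.2615),np.cos(.2615)])
print("well from felt",np.array([.4874,-.078])+.12*y, "bar mid",k(197,196))
go([.5185,.039,.12],None)
s2=snapshot("side");b=s2["img"][160:270,240:350,::-1]
cv2.imwrite("pics/rel.png",cv2.resize(b,None,fx=4.5,fy=4.5,interpolation=cv2.INTER_CUBIC))
E
```

```text
bar heading deg -26.454077451985924
bar heading deg -34.862630005184265
well from felt [0.51842358 0.03792039] bar mid [0.51730137 0.03842026]
t 10.82 pos [ 0.49   -0.0745  0.1539] ydeg -15.0 w 0.648 shift mm [117.   -1.9  33.9]
j7 -0.262 tilt [ 4.1e-03 -9.0e-04 -1.0e+00] F [1.91 0.1  2.94] T [-0.003 -0.107  0.017]
```

View pics/rel.png

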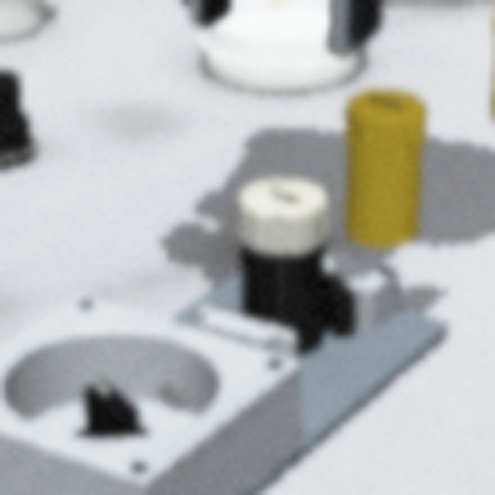

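The canister stands upright and free between the jaws, with its lid at (283,200) in the crop. Moving on to the knob: bar heading about -30°, so tool y should be at about 60°.

send_rows([
  [8, -0.7, 0, 0, 0, 0, 120],
  [15, 0, 0, 0, 0, 0, 150],
  [20, 0, 0, 0, 0, 0, 150],
  [20, 0, 0, 0, 0, 0, 150],
  [20, 0, 0, 0, 0, 0, 150],
  [18, 0, 0, 0, 0, 0, 150],
  [12, 0, 0, 0, 0, 0, 150],
  [3.8, 0, 0, 0, 0, 0, 150],
  [0, 0, 5, 0, 0, -0.1, 150],
  [0, 0, 8, 0, 0, -0.11, 150],
  [0, 0, 8, 0, 0, -0.11, 150],
  [0, 0, 8, 0, 0, -0.11, 150],
])

```text
time: 11.87
position: [0.5174, 0.0382, 0.1198]
ee_rot: [-0.0, 0.643, 0.766, -0.0]
wrist_force: [-0.6, -0.7, -0.1]
width: 0.412
```

send_rows([
  [0, 0, 8, 0, 0, -0.11, 150],
  [0, 0, 8, 0, 0, -0.11, 150],
  [0, 0, 8, 0, 0, -0.11, 150],
  [0, 0, 5, 0, 0, -0.11, 150],
  [0, 0, 0, 0, 0, -0.11, 150],
  [0, 0, 0, 0, 0, -0.11, 150],
  [0, 0, 0, 0, 0, -0.11, 150],
  [0, 0, 0, 0, 0, -0.11, 150],
  [0, 0, 0, 0, 0, 0, 150],
  [0, 0, 0, 0, 0, 0, 150],
])

```text
time: 12.7
position: [0.5175, 0.0381, 0.0913]
ee_rot: [-0.001, 0.26, 0.966, -0.0]
wrist_force: [-0.1, 1.0, -0.4]
width: 0.414
```

```bash
python3 - <<'E'
from h import *
go([.518,.0385,.042],np.radians(60))
s2=snapshot("side");b=s2["img"][170:280,210:320,::-1]
cv2.imwrite("pics/wk.png",cv2.resize(b,None,fx=5,fy=5,interpolation=cv2.INTER_CUBIC))
E
```

```text
t 12.70 pos [0.5175 0.0381 0.0913] ydeg 59.8 w 0.414 shift mm [-0.3  0.6 49.3]
az turn -0.0030442704565414314
j7 0.676 tilt [-1.1e-03  2.0e-04 -1.0e+00] F [-0.06  0.97 -0.36] T [-0.002 -0.019 -0.007]
```

View pics/wk.png

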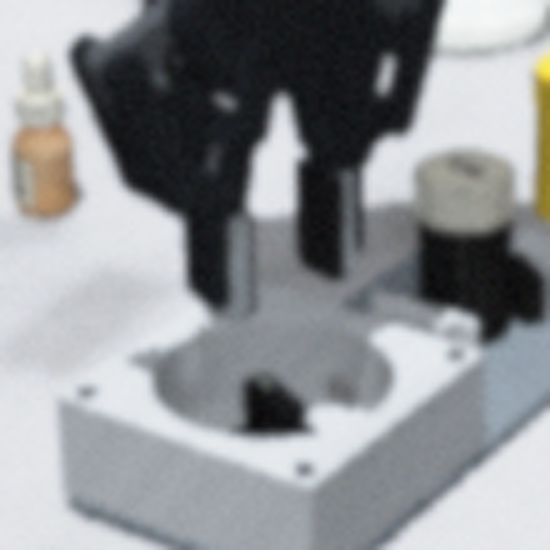

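The fingers are centred over the well. Their midpoint is u≈266 against 265 for the well centre, and the canister still stands. I'll descend.

send_rows([
  [0, 0, 10, 0, 0, 0, 150],
  [0, 0, 10, 0, 0, 0, 150],
  [0, 0, 8, 0, 0, 0, 150],
  [0, 0, 6, 0, 0, 0, 150],
  [0, 0, 5, 0, 0, 0, 150],
  [0, 0, 4, 0, 0, 0, 150],
  [0, 0, 3, 0, 0, 0, 150],
  [0, 0, 2, 0, 0, 0, 150],
  [0, 0, 0, 0, 0, 0, 150],
  [0, 0, 0, 0, 0, 0, 150],
])

```text
time: 13.58
position: [0.5181, 0.0385, 0.044]
ee_rot: [0.0, 0.258, 0.966, 0.0]
wrist_force: [0.4, 0.1, 0.4]
width: 0.412
```

send_rows([
  [0, 0, 0, 0, 0, 0, 180],
  [0, 0, 0, 0, 0, 0, 200],
  [0, 0, 0, 0, 0, 0, 210],
  [0, 0, 0, 0, 0, 0, 210],
  [0, 0, 0, 0, 0, 0, 210],
])

```text
time: 14.0
position: [0.5185, 0.039, 0.0442]
ee_rot: [0.001, 0.258, 0.966, 0.001]
wrist_force: [1.8, 3.6, 0.4]
width: 0.173
```

```bash
python3 - <<'E'
from h import *
go([.518,.0385,.042],np.radians(60))
E
```

```text
t 14.00 pos [0.5185 0.039  0.0442] ydeg 60.1 w 0.173 shift mm [ 0.2 -0.7  2.2]
az turn 0.0010759632258088292
j7 0.626 tilt [ 1.2e-03  7.0e-04 -1.0e+00] F [1.78 3.63 0.37] T [ 0.659 -0.439 -0.032]
```

send_rows([
  [0, 1.2, 0, 0, 0, 0, 205],
  [0, 1.1, 0, 0, 0, 0, 205],
  [0, 0, 1.5, 0, 0, 0, 205],
  [0, 0, 1.5, 0, 0, 0, 205],
  [0, 0, 0, 0, 0, 0, 205],
  [0, 0, 0, 0, 0, 0, 205],
])

```text
time: 14.5
position: [0.5189, 0.0403, 0.0406]
ee_rot: [-0.0, 0.258, 0.966, -0.0]
wrist_force: [-0.5, 0.8, -0.9]
width: 0.196
```

send_rows([
  [0, 0, 0, 0, 0, 0, 215],
  [0, 0, 0, 0, 0, 0, 220],
  [0, 0, 0, 0, 0, 0, 220],
  [0, 0, 0, 0, 0, 0, 220],
])

```text
time: 14.83
position: [0.519, 0.0402, 0.0408]
ee_rot: [-0.0, 0.259, 0.966, -0.0]
wrist_force: [-1.4, -1.0, -1.0]
width: 0.14
```

```bash
python3 - <<'E'
from h import *
go([.518,.0385,.042],np.radians(60))
E
```

```text
t 14.83 pos [0.519  0.0402 0.0408] ydeg 60.0 w 0.140 shift mm [-0.  -2.  -1.2]
az turn 0.000524634666285495
j7 0.618 tilt [-3.e-04 -2.e-04 -1.e+00] F [-1.38 -1.02 -0.98] T [-0.116  0.166 -0.05 ]
```

send_rows([
  [0, 0, 0, 0, 0, 0, 235],
  [0, 0, 0, 0, 0, 0, 255],
  [0, 0, 0, 0, 0, 0, 255],
  [0, 0, 0, 0, 0, 0, 255],
  [0, 0, 0, 0, 0, 0, 255],
])

```text
time: 15.25
position: [0.5191, 0.0402, 0.0409]
ee_rot: [0.0, 0.258, 0.966, -0.0]
wrist_force: [-1.5, -2.4, 2.3]
width: 0.103
```

```bash
python3 - <<'E'
from h import *
go([.518,.0385,.042],np.radians(60))
E
```

```text
t 15.25 pos [0.5191 0.0402 0.0409] ydeg 60.0 w 0.103 shift mm [ 0.1 -2.1 -1.1]
az turn 0.0006608045090412684
j7 0.618 tilt [-0.e+00 -3.e-04 -1.e+00] F [-1.54 -2.37  2.31] T [-0.491  0.361 -0.003]
```

The bar is gripped (width 8.8 mm). I'll turn clockwise, which is +z of the tool, reading the torque while it moves.

send_rows([
  [0, 0, 0, 0, 0, 0.05, 255],
  [0, 0, 0, 0, 0, 0.08, 255],
  [0, 0, 0, 0, 0, 0.08, 255],
  [0, 0, 0, 0, 0, 0.08, 255],
  [0, 0, 0, 0, 0, 0.08, 255],
  [0, 0, 0, 0, 0, 0.03, 255],
])

```text
time: 15.75
position: [0.5191, 0.0402, 0.0409]
ee_rot: [0.0, 0.447, 0.894, -0.0]
wrist_force: [-2.2, -2.3, 3.2]
width: 0.099
```

```bash
python3 - <<'E'
from h import *
go([.519,.0402,.042],np.radians(60))
E
```

```text
t 15.75 pos [0.5191 0.0402 0.0409] ydeg 36.9 w 0.099 shift mm [ 0.1 -0.  -1.1]
az turn -0.4038590823505708
j7 0.247 tilt [-1.e-04 -5.e-04 -1.e+00] F [-2.24 -2.3   3.15] T [-0.608  0.432  0.189]
```

send_rows([
  [0, 0, 0, 0, 0, 0.05, 255],
  [0, 0, 0, 0, 0, 0.08, 255],
  [0, 0, 0, 0, 0, 0.08, 255],
  [0, 0, 0, 0, 0, 0.08, 255],
  [0, 0, 0, 0, 0, 0.08, 255],
  [0, 0, 0, 0, 0, 0.03, 255],
])

```text
time: 16.25
position: [0.519, 0.0401, 0.0409]
ee_rot: [0.0, 0.616, 0.788, -0.0]
wrist_force: [-2.0, -3.1, 3.2]
width: 0.096
```

```bash
python3 - <<'E'
from h import *
go([.519,.0402,.042],np.radians(60))
E
```

```text
t 16.25 pos [0.519  0.0401 0.0409] ydeg 13.9 w 0.096 shift mm [ 0.1  0.  -1.1]
az turn -0.8039354432748951
j7 -0.124 tilt [-3.e-04 -6.e-04 -1.e+00] F [-2.   -3.13  3.24] T [-0.698  0.519  0.077]
```

send_rows([
  [0, 0, 0, 0, 0, 0.025, 255],
  [0, 0, 0, 0, 0, 0.025, 255],
])

```text
time: 16.42
position: [0.5189, 0.0401, 0.0409]
ee_rot: [0.0, 0.634, 0.773, -0.0]
wrist_force: [-3.1, -4.0, 4.9]
width: 0.099
```

```bash
cat > t.py <<'E'
from h import *
st=read_state();print("t %.2f turn %.3f Tz %.3f"%(st["time"],np.radians(60)-(psi(st)-np.pi/2),st["torque"][2]),"F",st["wrist_force"].round(1))
E
python3 t.py
```

```text
t 16.42 turn 0.851 Tz 0.188 F [-3.1 -4.   4.9]
```

send_rows([
  [0, 0, 0, 0, 0, 0.025, 255],
  [0, 0, 0, 0, 0, 0.025, 255],
])

```text
time: 16.58
position: [0.5189, 0.0401, 0.0409]
ee_rot: [-0.0, 0.654, 0.757, -0.0]
wrist_force: [-3.9, -4.1, 5.5]
width: 0.1
```

```bash
python3 t.py
```

```text
t 16.58 turn 0.901 Tz 0.145 F [-3.9 -4.1  5.5]
```

send_rows([
  [0, 0, 0, 0, 0, 0.025, 255],
  [0, 0, 0, 0, 0, 0.025, 255],
])

```text
time: 16.75
position: [0.5189, 0.0401, 0.0409]
ee_rot: [-0.0, 0.672, 0.74, -0.0]
wrist_force: [-3.5, -4.4, 4.6]
width: 0.1
```

```bash
python3 t.py
```

```text
t 16.75 turn 0.951 Tz 0.089 F [-3.5 -4.4  4.6]
```

send_rows([
  [0, 0, 0, 0, 0, 0.025, 255],
  [0, 0, 0, 0, 0, 0.025, 255],
])

```text
time: 16.92
position: [0.5189, 0.0401, 0.0409]
ee_rot: [-0.0, 0.691, 0.723, -0.0]
wrist_force: [-3.1, -3.4, 6.4]
width: 0.098
```

```bash
python3 t.py
```

```text
t 16.92 turn 1.001 Tz 0.157 F [-3.1 -3.4  6.4]
```

Tz is noisy, so I'll add joint 7's effort as a cleaner signal.

```bash
sed -i 's/"F",st/"j7 effort %.4f"%st["joint_efforts"][6],"j1 %.2f"%st["joint_efforts"][0],"F",st/' t.py; python3 t.py
```

```text
t 16.92 turn 1.001 Tz 0.157 j7 effort 0.4633 j1 -1.40 F [-3.1 -3.4  6.4]
```

send_rows([
  [0, 0, 0, 0, 0, 0.025, 255],
  [0, 0, 0, 0, 0, 0.025, 255],
])

```text
time: 17.08
position: [0.5189, 0.0401, 0.0409]
ee_rot: [-0.0, 0.708, 0.706, -0.0]
wrist_force: [-3.3, -3.8, 6.2]
width: 0.097
```

```bash
python3 t.py
```

```text
t 17.08 turn 1.051 Tz 0.129 j7 effort 0.4637 j1 -1.40 F [-3.3 -3.8  6.2]
```

send_rows([
  [0, 0, 0, 0, 0, 0.025, 255],
  [0, 0, 0, 0, 0, 0.025, 255],
])

```text
time: 17.25
position: [0.5189, 0.0401, 0.0409]
ee_rot: [-0.0, 0.726, 0.688, -0.0]
wrist_force: [-4.1, -4.9, 5.2]
width: 0.098
```

```bash
python3 t.py
```

```text
t 17.25 turn 1.101 Tz 0.132 j7 effort 0.4642 j1 -1.40 F [-4.1 -4.9  5.2]
```

send_rows([
  [0, 0, 0, 0, 0, 0.025, 255],
  [0, 0, 0, 0, 0, 0.025, 255],
])

```text
time: 17.42
position: [0.5189, 0.0401, 0.0409]
ee_rot: [-0.0, 0.743, 0.669, -0.0]
wrist_force: [-4.2, -4.1, 5.1]
width: 0.097
```

```bash
python3 t.py
```

```text
t 17.42 turn 1.151 Tz 0.090 j7 effort 0.4646 j1 -1.39 F [-4.2 -4.1  5.1]
```

Joint 7's effort is almost free of noise: baseline 0.464 while moving, and 12 N should add 0.06. Continuing.

send_rows([
  [0, 0, 0, 0, 0, 0.025, 255],
  [0, 0, 0, 0, 0, 0.025, 255],
])

```text
time: 17.58
position: [0.5189, 0.0401, 0.0409]
ee_rot: [-0.0, 0.759, 0.651, -0.0]
wrist_force: [-4.0, -3.7, 6.5]
width: 0.1
```

```bash
python3 t.py
```

```text
t 17.58 turn 1.201 Tz 0.170 j7 effort 0.4651 j1 -1.39 F [-4.  -3.7  6.5]
```

send_rows([
  [0, 0, 0, 0, 0, 0.025, 255],
  [0, 0, 0, 0, 0, 0.025, 255],
])

```text
time: 17.75
position: [0.5188, 0.0401, 0.0408]
ee_rot: [-0.0, 0.775, 0.632, -0.0]
wrist_force: [-3.8, -3.9, 5.8]
width: 0.096
```

```bash
python3 t.py
```

```text
t 17.75 turn 1.251 Tz 0.097 j7 effort 0.4611 j1 -1.38 F [-3.8 -3.9  5.8]
```

send_rows([
  [0, 0, 0, 0, 0, 0.025, 255],
  [0, 0, 0, 0, 0, 0.025, 255],
])

```text
time: 17.92
position: [0.5188, 0.0401, 0.0409]
ee_rot: [-0.0, 0.791, 0.612, -0.0]
wrist_force: [-4.3, -3.6, 5.9]
width: 0.104
```

```bash
python3 t.py
```

```text
t 17.92 turn 1.301 Tz 0.120 j7 effort 0.4619 j1 -1.38 F [-4.3 -3.6  5.9]
```

send_rows([
  [0, 0, 0, 0, 0, 0.025, 255],
  [0, 0, 0, 0, 0, 0.025, 255],
])

```text
time: 18.08
position: [0.5188, 0.0401, 0.0409]
ee_rot: [-0.0, 0.806, 0.592, -0.0]
wrist_force: [-4.9, -3.9, 6.7]
width: 0.1
```

```bash
python3 t.py
```

```text
t 18.08 turn 1.351 Tz 0.116 j7 effort 0.4622 j1 -1.37 F [-4.9 -3.9  6.7]
```

send_rows([
  [0, 0, 0, 0, 0, 0.025, 255],
  [0, 0, 0, 0, 0, 0.025, 255],
])

```text
time: 18.25
position: [0.5188, 0.0401, 0.0409]
ee_rot: [-0.0, 0.82, 0.572, -0.0]
wrist_force: [-4.0, -5.4, 7.2]
width: 0.099
```

```bash
python3 t.py
```

```text
t 18.25 turn 1.401 Tz 0.137 j7 effort 0.4626 j1 -1.37 F [-4.  -5.4  7.2]
```

send_rows([
  [0, 0, 0, 0, 0, 0.025, 255],
  [0, 0, 0, 0, 0, 0.025, 255],
])

```text
time: 18.42
position: [0.5188, 0.0401, 0.0408]
ee_rot: [-0.0, 0.835, 0.551, -0.0]
wrist_force: [-3.6, -3.5, 5.3]
width: 0.096
```

```bash
python3 t.py
```

```text
t 18.42 turn 1.451 Tz 0.133 j7 effort 0.4629 j1 -1.36 F [-3.6 -3.5  5.3]
```

send_rows([
  [0, 0, 0, 0, 0, 0.025, 255],
  [0, 0, 0, 0, 0, 0.025, 255],
])

```text
time: 18.58
position: [0.5188, 0.0401, 0.0408]
ee_rot: [-0.0, 0.848, 0.53, -0.0]
wrist_force: [-4.7, -3.4, 6.3]
width: 0.103
```

```bash
python3 t.py
```

```text
t 18.58 turn 1.501 Tz 0.125 j7 effort 0.4635 j1 -1.35 F [-4.7 -3.4  6.3]
```

send_rows([
  [0, 0, 0, 0, 0, 0.025, 255],
  [0, 0, 0, 0, 0, 0.025, 255],
])

```text
time: 18.75
position: [0.5188, 0.0401, 0.0409]
ee_rot: [0.0, 0.861, 0.509, -0.0]
wrist_force: [-4.3, -4.2, 5.6]
width: 0.099
```

```bash
python3 t.py
```

```text
t 18.75 turn 1.551 Tz 0.093 j7 effort 0.4638 j1 -1.34 F [-4.3 -4.2  5.6]
```

send_rows([
  [0, 0, 0, 0, 0, 0.025, 255],
  [0, 0, 0, 0, 0, 0.025, 255],
])

```text
time: 18.92
position: [0.5188, 0.0401, 0.0409]
ee_rot: [0.0, 0.873, 0.487, -0.0]
wrist_force: [-4.7, -3.6, 6.5]
width: 0.096
```

```bash
python3 t.py
```

```text
t 18.92 turn 1.601 Tz 0.089 j7 effort 0.4645 j1 -1.33 F [-4.7 -3.6  6.5]
```

send_rows([
  [0, 0, 0, 0, 0, 0.025, 255],
  [0, 0, 0, 0, 0, 0.025, 255],
])

```text
time: 19.08
position: [0.5188, 0.0401, 0.0409]
ee_rot: [0.0, 0.885, 0.465, -0.0]
wrist_force: [-5.0, -4.2, 6.0]
width: 0.1
```

```bash
python3 t.py
```

```text
t 19.08 turn 1.651 Tz 0.157 j7 effort 0.4643 j1 -1.31 F [-5.  -4.2  6. ]
```

send_rows([
  [0, 0, 0, 0, 0, 0.025, 255],
  [0, 0, 0, 0, 0, 0.025, 255],
])

```text
time: 19.25
position: [0.5187, 0.0401, 0.0408]
ee_rot: [-0.0, 0.897, 0.443, -0.001]
wrist_force: [-4.2, -3.9, 7.1]
width: 0.097
```

```bash
python3 t.py
```

```text
t 19.25 turn 1.701 Tz 0.150 j7 effort 0.4648 j1 -1.30 F [-4.2 -3.9  7.1]
```

send_rows([
  [0, 0, 0, 0, 0, 0.025, 255],
  [0, 0, 0, 0, 0, 0.025, 255],
])

```text
time: 19.42
position: [0.5187, 0.0401, 0.0409]
ee_rot: [0.0, 0.907, 0.42, -0.0]
wrist_force: [-4.0, -4.3, 7.3]
width: 0.102
```

```bash
python3 t.py
```

```text
t 19.42 turn 1.751 Tz 0.163 j7 effort 0.4652 j1 -1.28 F [-4.  -4.3  7.3]
```

send_rows([
  [0, 0, 0, 0, 0, 0.025, 255],
  [0, 0, 0, 0, 0, 0.025, 255],
])

```text
time: 19.58
position: [0.5187, 0.0402, 0.0409]
ee_rot: [0.0, 0.918, 0.397, -0.0]
wrist_force: [-4.7, -3.1, 6.6]
width: 0.099
```

```bash
python3 t.py
```

```text
t 19.58 turn 1.801 Tz 0.106 j7 effort 0.4655 j1 -1.27 F [-4.7 -3.1  6.6]
```

send_rows([
  [0, 0, 0, 0, 0, 0.025, 255],
  [0, 0, 0, 0, 0, 0.025, 255],
])

```text
time: 19.75
position: [0.5187, 0.0402, 0.0408]
ee_rot: [0.0, 0.927, 0.374, -0.001]
wrist_force: [-5.3, -3.5, 5.9]
width: 0.1
```

```bash
python3 t.py
```

```text
t 19.75 turn 1.851 Tz 0.129 j7 effort 0.4659 j1 -1.25 F [-5.3 -3.5  5.9]
```

send_rows([
  [0, 0, 0, 0, 0, 0.025, 255],
  [0, 0, 0, 0, 0, 0.025, 255],
])

```text
time: 19.92
position: [0.5187, 0.0402, 0.0409]
ee_rot: [0.0, 0.936, 0.351, -0.0]
wrist_force: [-5.6, -4.1, 6.9]
width: 0.094
```

```bash
python3 t.py
```

```text
t 19.92 turn 1.901 Tz 0.145 j7 effort 0.4593 j1 -1.23 F [-5.6 -4.1  6.9]
```

send_rows([
  [0, 0, 0, 0, 0, 0.025, 255],
  [0, 0, 0, 0, 0, 0.025, 255],
])

```text
time: 20.08
position: [0.5187, 0.0402, 0.0409]
ee_rot: [0.0, 0.945, 0.327, -0.001]
wrist_force: [-3.9, -3.6, 6.9]
width: 0.097
```

```bash
python3 t.py
```

```text
t 20.08 turn 1.951 Tz 0.162 j7 effort 0.4459 j1 -1.20 F [-3.9 -3.6  6.9]
```

Joint 7's effort started changing at about 1.89 rad, which looks like the onset of clamping. One more step at the same rate.

send_rows([
  [0, 0, 0, 0, 0, 0.025, 255],
  [0, 0, 0, 0, 0, 0.025, 255],
])

```text
time: 20.25
position: [0.5187, 0.0402, 0.0408]
ee_rot: [0.0, 0.953, 0.304, -0.001]
wrist_force: [-5.2, -4.2, 6.9]
width: 0.1
```

```bash
python3 t.py
```

```text
t 20.25 turn 2.001 Tz 0.217 j7 effort 0.4299 j1 -1.17 F [-5.2 -4.2  6.9]
```

send_rows([
  [0, 0, 0, 0, 0, 0.005, 255],
])

```text
time: 20.33
position: [0.5187, 0.0402, 0.0408]
ee_rot: [0.0, 0.954, 0.301, -0.001]
wrist_force: [-4.2, -3.9, 7.0]
width: 0.1
```

```bash
python3 t.py
```

```text
t 20.33 turn 2.006 Tz 0.157 j7 effort -0.4650 j1 -1.54 F [-4.2 -3.9  7. ]
```

send_rows([
  [0, 0, 0, 0, 0, 0.005, 255],
])

```text
time: 20.42
position: [0.5187, 0.0402, 0.0408]
ee_rot: [0.0, 0.954, 0.299, -0.001]
wrist_force: [-5.6, -4.4, 7.7]
width: 0.097
```

```bash
python3 t.py
```

```text
t 20.42 turn 2.010 Tz 0.147 j7 effort -0.1389 j1 -1.52 F [-5.6 -4.4  7.7]
```

send_rows([
  [0, 0, 0, 0, 0, 0.005, 255],
])

```text
time: 20.5
position: [0.5187, 0.0402, 0.0409]
ee_rot: [0.0, 0.955, 0.297, -0.0]
wrist_force: [-4.9, -2.2, 6.7]
width: 0.098
```

```bash
python3 t.py
```

```text
t 20.50 turn 2.015 Tz 0.135 j7 effort -0.0566 j1 -1.49 F [-4.9 -2.2  6.7]
```

send_rows([
  [0, 0, 0, 0, 0, 0.02, 255],
])

```text
time: 20.58
position: [0.5187, 0.0402, 0.0409]
ee_rot: [0.0, 0.958, 0.288, -0.0]
wrist_force: [-5.3, -2.3, 6.7]
width: 0.104
```

```bash
python3 t.py
```

```text
t 20.58 turn 2.035 Tz 0.170 j7 effort 0.6148 j1 -1.18 F [-5.3 -2.3  6.7]
```

send_rows([
  [0, 0, 0, 0, 0, 0.004, 255],
])

```text
time: 20.67
position: [0.5187, 0.0402, 0.0409]
ee_rot: [0.0, 0.958, 0.285, -0.0]
wrist_force: [-4.6, -3.1, 6.6]
width: 0.101
```

```bash
python3 t.py
```

```text
t 20.67 turn 2.040 Tz 0.168 j7 effort -0.3468 j1 -1.49 F [-4.6 -3.1  6.6]
```

Tz since contact averages 0.166, and the angle past onset is about 0.14 rad. Both put the force at around 10–13 N, so I'll release and lift out.

send_rows([
  [0, 0, 0, 0, 0, 0, 255],
  [0, 0, 0, 0, 0, 0, 230],
  [0, 0, 0, 0, 0, 0, 200],
  [0, 0, 0, 0, 0, 0, 160],
  [0, 0, 0, 0, 0, 0, 160],
  [0, 0, -3, 0, 0, 0, 160],
  [0, 0, -10, 0, 0, 0, 160],
  [0, 0, -15, 0, 0, 0, 160],
  [0, 0, -20, 0, 0, 0, 160],
  [0, 0, -20, 0, 0, 0, 160],
  [0, 0, -20, 0, 0, 0, 160],
  [0, 0, -20, 0, 0, 0, 160],
])

```text
time: 21.67
position: [0.5192, 0.0407, 0.1508]
ee_rot: [-0.0, 0.958, 0.286, 0.0]
wrist_force: [-0.2, 0.7, 0.2]
width: 0.373
```

send_rows([
  [0, 0, -20, 0, 0, 0, 160],
  [0, 0, -20, 0, 0, 0, 160],
  [0, 0, 0, 0, 0, 0, 160],
  [0, 0, 0, 0, 0, 0, 160],
])

```text
time: 22.0
position: [0.5199, 0.0407, 0.1907]
ee_rot: [0.0, 0.958, 0.286, 0.002]
wrist_force: [0.4, 0.8, 0.7]
width: 0.369
```

```bash
python3 - <<'E'
from h import *
go([.519,.0402,.2],None)
s=snapshot("top");s2=snapshot("side");save("pics/f_top.png",s);save("pics/f_side.png",s2)
a=s["img"][195:305,195:305,::-1];b=s2["img"][160:270,230:340,::-1]
cv2.imwrite("pics/fin.png",np.hstack([cv2.resize(x,None,fx=3.6,fy=3.6,interpolation=cv2.INTER_CUBIC) for x in(a,b)]))
E
```

```text
t 22.00 pos [0.5199 0.0407 0.1907] ydeg -56.8 w 0.369 shift mm [-1.  -0.1 -9.3]
j7 -1.203 tilt [ 3.3e-03  2.0e-04 -1.0e+00] F [0.36 0.85 0.68] T [ 0.047  0.001 -0.008]
```

View pics/fin.png

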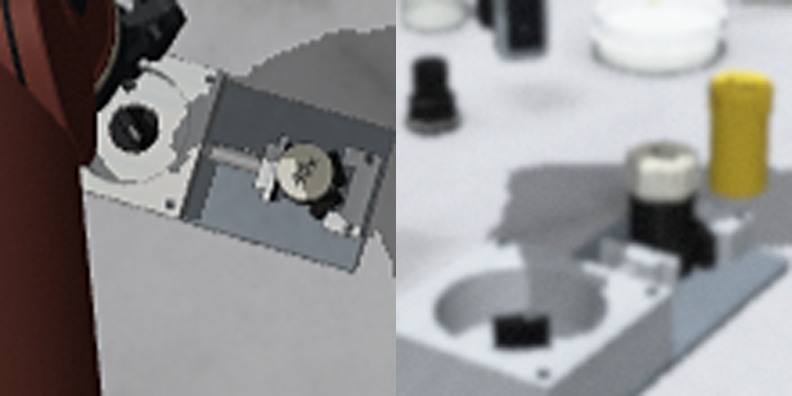

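The final views show the canister upright in the V with the sliding jaw against it, the knob turned, and the hand clear. Handing in.

```bash
python3 -c "
from plant import sign_off
print(sign_off())"
```

```text
the job is handed in; nothing more can be done
None
```

The canister is clamped upright in the bench clamp and the job was handed in at about 22 s of the 72 s allowed; no verdict was reported.

- **Placing:** I gripped the canister by its lid and felt for the V jaw by light contact of about 5 N. I set it down about 3.5 mm clear of the V and let go. A picture showed it standing free before any clamping.
- **Clamping:** I turned the knob about 2.04 rad clockwise in a single grasp. The load started to rise at about 1.89 rad.
- **Last checks:** The final pictures show the canister upright in the V with the sliding jaw against it. The hand was clear with near-zero wrist force. I did not touch the eyepiece, the bottle or the carton. The eyepiece looked in place in the last picture; the bottle and carton were outside it.
- **Uncertain:** The clamping force is inferred, not measured directly. The turn past contact suggests about 12 N. The noisy wrist torque suggests 9 N, give or take 3, and joint 7's effort, which also varies with speed, suggests about 10 N. They disagree by a few newtons but all fall within 6 to 20 N.

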